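# Fetch the sugar pot from behind the jar and the citrus press

## Task

The small open sugar pot stands on the clear cocktail tray behind the clamp-lid jar and the wooden citrus press: first stand the jar and the press aside, both together on the rubber bar mat, then fetch the pot out, stand it in the middle of the cork coaster and close it with its lid. Then put the jar and the press each back where it stood on the tray. Tip nothing over, and leave the two coupes alone.

Things in the scene. Friction and masses are not known exactly. Their poses are not given: they have to be found in the camera images.
- tray: clear acrylic cocktail tray with brass side handles, fixed, never moves. 200 (x) by 250 (y) mm, rim 14 mm high, floor 5 mm thick. Origin: centre of its underside, on the work surface; z up, its front (-x) faces the robot. The jar and the press start side by side in its front half (either way round), 110 mm between their axes, and the pot behind them, about 55 mm farther from the robot and midway between
- jar: closed clear-glass jar holding dried citrus wheels, with a flip-top clamp lid. Body a cylinder 60 mm across up to 75 mm height, lid 54 mm across, 106 mm high in all, 0.2 to 0.4 kg. Origin: centre of its underside; z up. The thin wire clamp is on its +x side and the wire hinge on its -x side (both above 60 mm, up to 5 mm out), so it is best gripped across y. Starts on the tray
- press: turned wooden citrus press standing on its foot: foot 62 mm across up to 10 mm height, narrowing to a round handle 36 mm across from 20 to 70 mm height, above it a ribbed pointed reamer no wider than the handle; 104 mm high in all, 0.14 to 0.28 kg. Origin: centre of its underside; z up, round. Starts on the tray
- pot: small open brass sugar pot with white sugar cubes in it: a plain cylinder 56 mm across outside, 48 mm inside, 45 mm high, 0.16 kg. Origin: centre of its underside; z up, round. Starts on the tray; the taller jar and press stand too close for a gripper to get down around it until they are cleared
- lid: the pot's brass lid, lying on the work surface right way up: from below, a tapered plug (32 mm across at the bottom, 42 mm at 7 mm height), a disc 58 mm across from 8 to 13 mm height, and a dark wooden knob 18 mm across from 13 to 37 mm height; 0.08 kg. Origin: centre of the plug's underside; z up, round. When it closes the pot the disc rests on the pot's rim and the lid's origin lies 37 mm above the pot's origin
- mat: black rubber bar mat, the side area, fixed, 220 (x) by 150 (y) by 6 mm, left or right of the tray. Origin: centre of its underside on the work surface; z up. Its top is 6 mm above the work surface; the jar and the press fit side by side along its x
- coaster: round cork coaster 90 mm across, 6 mm thick, fixed, on the other side of the tray from the mat. Origin: centre of its underside on the work surface; z up. Its top is 6 mm above the work surface
- coupe_left: etched glass coupe, upright, 96 mm across, 138 mm high, beside the tray on its left (+y). Leave it alone. Origin: centre of its underside
- coupe_right: etched glass coupe, upright, 96 mm across, 138 mm high, beside the tray on its right (-y). Leave it alone. Origin: centre of its underside
There are look-alikes about, which are no part of the job. What is shaped like the lid but red is not meant.

How it is judged:
By the outcome, as a careful person would: the job done as asked, in the order asked, and still so for the second after the job is handed in, with the robot touching nothing.
It also fails if it takes over 131 s, if anything falls off the work surface, if the arm or the gripper's body presses on something with over 40 N, if the wrist force passes 120 N, or if a joint passes its speed limit or range.

## Robot

A 6-joint arm with a two-finger parallel gripper is mounted at the origin on the work surface. World frame = base frame: x ahead of the robot, y to its left, z up, the work surface at z = 0. Lengths are in mm, angles in degrees, forces in N, time in s.
With the tool pointing down it reaches from about 400 to 925 mm from the base axis. Payload 12.5 kg.
Tool frame: the origin (TCP) lies midway between the tips of the shut fingers; the grasp point (between the pads) lies 19 mm behind it; z points along the fingers, y is the line along which they close (so a half turn about z gives the same grasp; the last joint's range is limited). The gripper opens to 95 mm and grips with 3 to 60 N. Pads are 20 mm wide; open, the fingers measure 119 mm over their backs; the gripper's body (75 mm by 180 mm) begins 59 mm behind the grasp point.
Start: joints at [-71.196, 28.126, 89.318, -0, 62.55, -6.05], TCP at [262.725, -567.117, 214.661] pointing down, gripper open.
Joint ranges: [-177.58, 177.58], [-47.91, 125.51], [2.72, 160], [-65.01, 245.01], [3.68, 167.84], [-153.87, 153.87]. Speed limits (degrees/s): [127.2, 127.2, 159.86, 180, 180, 180].

## Interface

Orientations are given as [roll, pitch, yaw] about the fixed x, y, z axes, in that order (R = Rz(yaw) Ry(pitch) Rx(roll)).
In Python, from bench import manip, imaging gives the robot as it stands.
- The arm moves only by the shell command python3 -m handwheel 'ROWS' [FORCE]. ROWS is JSON, a list of rows, each an object of numbers: "jaw": the finger opening in mm, from 0 to 95.1; "x", "y", "z": the shift along the tool's x, y, z in mm; "rx", "ry", "rz": the turn, a rotation vector about the tool's x, y, z in degrees. In form: [{"jaw": .., "x": .., "y": .., "z": .., "rx": .., "ry": .., "rz": ..}, ...]. A call has 1 to 8 rows; each row shifts and turns the commanded pose from where the row before left it, along the tool's axes as they then stand; what a row does not reach is not made up. A row lasts 1/10 s, in which the tool goes at most 50 mm and 8.59 degrees, less where a joint would pass 70% of its speed; a pose out of reach is approached as far as the arm can. A call with a gripper value outside its range is refused whole. The fingers move at their own pace and stop on an object; FORCE is the grip in N (left out, the last holds). Time passes only in rows, so rows that do not move let the fingers close. It gives the time, the measured TCP pose, the force, the opening and the grip force at its end, in the units of the state.
- manip.get_obs(): the state, without advancing time (a new reading comes with each control period).
- imaging.camera(name): name is "side" or "top"; returns the picture (480x640x3 uint8, red, green, blue); there is no depth.
- imaging.get_calibration(name): a dict with "mtx" (3x3 intrinsics, pixels), "dist" ([k1, k2, p1, p2, k3] as OpenCV has them; the pictures are not rectified), "rvec" (rotation vector, rad) and "tvec" (3), from world to camera coordinates, as OpenCV has them. Camera axes: x right, y down, z forward; pixel columns grow to the right and rows downward; lengths in mm; the calibration is good to about 2 mm. A picture is of the moment at which its call begins. get_calibration takes no time and is no camera call.
- manip.job_done(): hands the job in; it is judged then, once.
Trained networks look in the newest picture that a camera, given by its name, has taken for a name from the list of things; names that differ only in an ending like _2 or _b are one class to them, and where a whole thing is asked for, a point or a joint stands for the part that bears it (a point fixed in the world has none). Each returns a list of dicts, best first, with "confidence" (0 to 1); they miss things now and then, are a little off and sometimes report something else, mostly with a low value. They report only what shows in the picture. A call takes as long as a camera call. They do not tell look-alikes from the thing itself.
- imaging.find_in(camera, name): "pixel" ([column, row] in pixels, amid what is visible of it).
The state is a dict: "time": time; "joint_pos": joint angles; "qvel": joint speeds; "effort": joint torques, N m; "tool_pos": TCP position; "ee_rot": TCP orientation; "ft_force": force on the tool from outside, world axes, zero at the start; "ft_torque": the same for the moment, N m; "gripper_width": finger opening in mm; "grasp_force": force on a finger pad.
Only numpy, scipy, OpenCV 4.12 (cv2) and the standard library are available. Lean on these libraries where they do the work, as an engineer would, in place of code of your own. Each camera call takes 0.05 s, during which the arm holds its last target. There are 200 camera calls.

## Working session

There is one attempt and no reset: what is moved stays moved. The work goes in short steps, Python scripts to look and compute and a shell command to move; the robot and the scene stay as the last step left them, time stands still between calls to the robot, and variables do not carry over. Pictures are saved under pics/ and viewed, at most 14 in all, crops included, and the job is handed in when it is done.

```bash
ls; mkdir -p pics
cat > h.py <<'E'
import numpy as np, cv2
from bench import manip, imaging
def ray(cam,px):
    c=imaging.get_calibration(cam); R=cv2.Rodrigues(np.array(c["rvec"],float))[0]; t=np.array(c["tvec"],float).ravel()
    u=cv2.undistortPoints(np.array([[px]],float),np.array(c["mtx"],float),np.array(c["dist"],float)).ravel()
    return -R.T@t, R.T@np.array([u[0],u[1],1.])
def at(cam,px,z):
    o,d=ray(cam,px); return (o+d*(z-o[2])/d[2]).round(1)
def proj(cam,P):
    c=imaging.get_calibration(cam)
    return cv2.projectPoints(np.array(P,float).reshape(-1,3),np.array(c["rvec"],float),np.array(c["tvec"],float),np.array(c["mtx"],float),np.array(c["dist"],float))[0].reshape(-1,2).round(1)
def snap(cam,name):
    im=imaging.camera(cam); cv2.imwrite(f"pics/{name}.png",im[:,:,::-1]); return im
E
python3 - <<'E'
from h import *
for c in("top","side"):
    snap(c,c+"0"); print(c,"cam at",ray(c,[320,240])[0].round())
    for n in "tray jar press pot lid mat coaster coupe_left coupe_right".split():
        print(n,[(np.round(d["pixel"]).tolist(),round(d["confidence"],2),at(c,d["pixel"],0)[:2].tolist()) for d in imaging.find_in(c,n)])
o=manip.get_obs(); print(o)
E
```

```text
pics
top cam at [434. -13. 877.]
tray [([295.0, 172.0], 0.62, [616.6, 28.5])]
jar [([276.0, 190.0], 0.78, [581.8, 66.2])]
press [([336.0, 194.0], 0.95, [571.1, -49.2])]
pot [([307.0, 166.0], 0.66, [627.5, 4.8])]
lid [([253.0, 267.0], 0.75, [434.7, 111.5]), ([248.0, 330.0], 0.75, [317.8, 121.7])]
mat [([139.0, 249.0], 0.7, [474.2, 326.8]), ([335.0, 196.0], 0.52, [566.7, -47.3])]
coaster [([478.0, 255.0], 0.87, [447.8, -313.7])]
coupe_left [([147.0, 119.0], 0.55, [726.6, 312.4]), ([252.0, 269.0], 0.47, [431.5, 114.4])]
coupe_right [([467.0, 118.0], 0.79, [713.0, -306.7])]
side cam at [-88. 863. 649.]
tray [([273.0, 248.0], 0.61, [625.2, 41.9])]
jar [([286.0, 238.0], 0.78, [628.5, -9.0])]
press [([318.0, 224.0], 0.84, [605.9, -104.6]), ([416.0, 205.0], 0.2, [457.4, -316.9])]
pot [([317.0, 227.0], 0.37, [598.4, -87.3])]
lid [([375.0, 308.0], 0.93, [328.5, 107.9]), ([328.0, 285.0], 0.9, [444.3, 92.1])]
mat [([244.0, 343.0], 0.67, [465.7, 319.0])]
coaster [([419.0, 204.0], 0.65, [454.3, -326.2])]
coupe_left [([168.0, 246.0], 0.78, [826.9, 166.8]), ([333.0, 154.0], 0.43, [820.7, -487.8])]
coupe_right [([330.0, 148.0], 0.68, [855.2, -523.0])]
{'time': 1.0, 'joint_pos': array([-7.11972434e+01,  2.81291125e+01,  8.93166627e+01,  9.84830895e-05,
        6.25502600e+01, -6.04999968e+00]), 'qvel': array([-0.0247989 , -0.04961125,  0.04511235, -0.06985396, -0.06167263,
       -0.02653626]), 'effort': array([-3.27259261e-05, -6.12490940e+01, -2.58427262e+01,  6.93138549e-02,
        4.44366701e-02, -1.93861524e-05]), 'tool_pos': array([ 262.71523238, -567.13719346,  214.64298403]), 'ee_rot': array([1.79996048e+02, 3.30952844e-04, 2.48527109e+01]), 'ft_force': array([-0.03801307, -0.53073195,  0.01147649]), 'ft_torque': array([ 0.0375608 , -0.01569024, -0.04698158]), 'grasp_force': 0.0, 'gripper_width': 95.16477729000071}
```

View pics/top0.png

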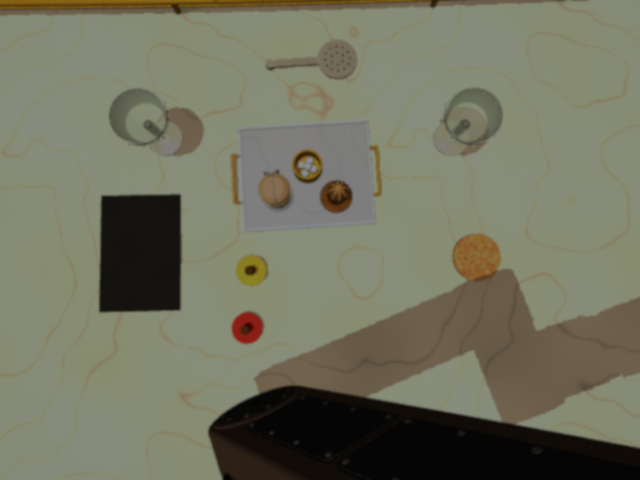

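View pics/side0.png

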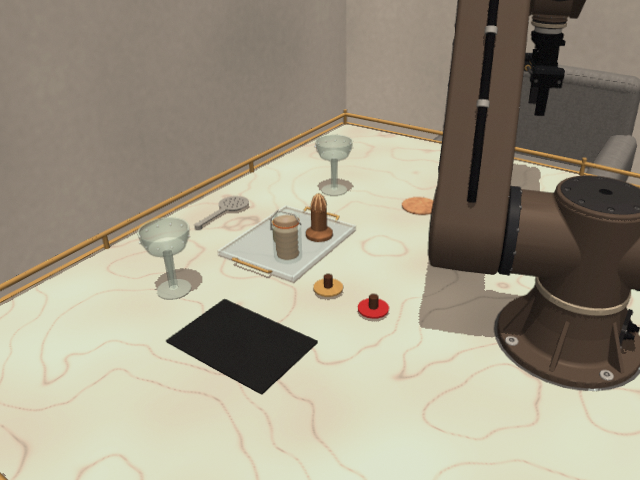

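Top picture: two lid-shaped things, the brass/yellow one at (252,270) and the red one at (248,328). The brass one fits, because red is excluded. The jar is at (275,190), the press at (336,196), the pot at (307,166), the mat at (140,253) on the left and the coaster at (477,257) on the right. The side picture agrees: brass lid at (328,288), red one at (374,308).

Run:
```python
from h import *
im=cv2.imread("pics/top0.png"); hsv=cv2.cvtColor(im,cv2.COLOR_BGR2HSV)
cv2.imwrite("pics/crop0.png",cv2.resize(im[115:345,225:385],None,fx=2.6,fy=2.6,interpolation=cv2.INTER_CUBIC)[:600])
def blob(m,seed):
    n,l,s,c=cv2.connectedComponentsWithStats(m.astype(np.uint8)); k=l[seed[1],seed[0]]
    cn=cv2.findContours((l==k).astype(np.uint8),cv2.RETR_EXTERNAL,cv2.CHAIN_APPROX_NONE)[0][0]; return k,s[k],cn
S=hsv[...,1]>110
for n,p,z in(("lid",(241,270),13),("coaster",(477,257),6)):
    k,s,cn=blob(S,p); e=cv2.fitEllipse(cn); print(n,k,s,e[:2],at("top",e[0],z))
k,s,cn=blob(hsv[...,2]<60,(140,253)); r=cv2.minAreaRect(cn); print("mat",r,at("top",r[0],6)); print([at("top",q,6).tolist() for q in cv2.boxPoints(r)])
for q in((240,130),(369,122),(376,223),(245,231)): print("tray",at("top",q,14))
k,s,cn=blob(S,(307,178)); print("pot",s,cv2.minEnclosingCircle(cn))
```

```text
lid 9 [236 255  31  31 747] ((251.09353637695312, 270.00189208984375), (29.506139755249023, 30.42732048034668)) [429.7 113.5  13. ]
coaster 8 [ 453  234   48   47 1772] ((476.3641662597656, 257.1252136230469), (45.877986907958984, 47.35304260253906)) [ 443.4 -309.3    6. ]
mat ((140.0, 253.0), (116.0, 80.0), 90.0) [467.1 322.6   6. ]
[[578.9, 398.0, 6.0], [575.4, 247.5, 6.0], [357.0, 247.8, 6.0], [361.3, 395.4, 6.0]]
tray [696.2 130.5  14. ]
tray [ 705.5 -115.7   14. ]
tray [ 511.8 -122.6   14. ]
tray [503.  123.8  14. ]
pot [293 150  29  32 497] ((306.7664794921875, 165.3022003173828), 16.02747344970703)
```

View pics/crop0.png

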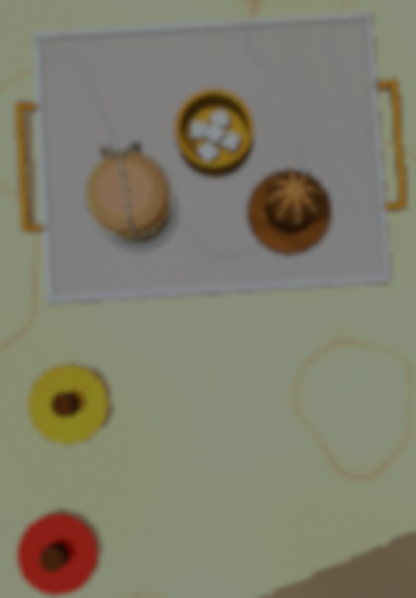

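The enlarged crop confirms it. The brass lid at crop (69,404) is yellow-brass with a dark knob, and the one at crop (58,553) is red. The jar's top is at crop (128,194), the press foot at (289,211) and the pot rim at (215,130). Next I'll work out the positions.

Run:
```python
from h import *
f=lambda c:(c[0]/2.6+225,c[1]/2.6+115)
P={"jar":at("top",f((128,193)),108),"press":at("top",f((289.5,211)),14),"presstip":at("top",f((292,193)),109),"pot":at("top",f((215,130)),50),"lid knob":at("top",f((67,403)),37)}
for n,v in P.items(): print(n,v)
t=np.array([604.,4]); a=np.radians(2); R=np.array([[np.cos(a),np.sin(a)],[-np.sin(a),np.cos(a)]])
for n,v in P.items(): print(n,(R@(v[:2]-t)).round(1))
# predicted side-camera pixels of the tops, and of the coupes
for n,xyz in(("jar lid top",[*P["jar"][:2],111]),("press tip",[*P["press"][:2],109]),("press foot",[*P["press"][:2],10]),("lid",[430,113.5,13]),("coaster",[443.4,-309.3,6]),("coupeL base",at("side",(173,289),0)),("coupeR base",at("side",(334,189),0))): print(n,xyz,proj("side",xyz))
im=cv2.imread("pics/side0.png"); cv2.imwrite("pics/scrop.png",cv2.resize(im[175:325,215:415],None,fx=4,fy=4,interpolation=cv2.INTER_CUBIC))
```

```text
jar [564.8  58.8 108. ]
press [564.6 -49.5  14. ]
presstip [561.9 -47.4 109. ]
pot [617.6   2.5  50. ]
lid knob [429.9 110.6  37. ]
jar [-37.3  56.1]
press [-41.2 -52.1]
presstip [-43.9 -49.9]
pot [13.5 -2. ]
lid knob [-170.3  112.6]
jar lid top [np.float64(564.8), np.float64(58.8), 111] [[287.7 213.2]]
press tip [np.float64(564.6), np.float64(-49.5), 109] [[318.5 194.6]]
press foot [np.float64(564.6), np.float64(-49.5), 10] [[319.3 234.3]]
lid [430, 113.5, 13] [[327.9 286.9]]
coaster [443.4, -309.3, 6] [[419.7 205.6]]
coupeL base [692.2 275.6   0. ] [[173. 289.]]
coupeR base [ 681.5 -284.     0. ] [[334. 189.]]
```

View pics/scrop.png

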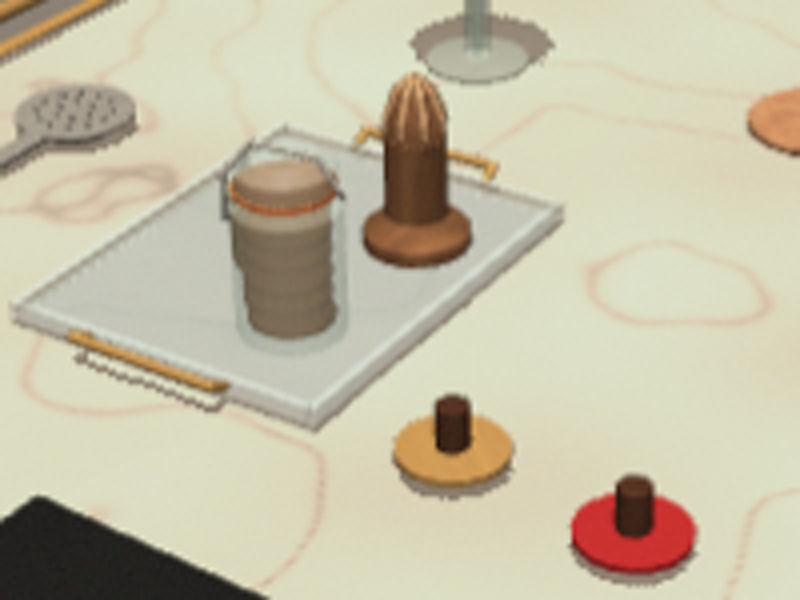

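The side crop (scale 4, offset (215,175)) agrees with the top view. Press tip at (415,75), foot (417,232), jar top (285,165) and lid (453,450) all fall within about 1 px of prediction. My estimates are jar (564,59), press (565,-50) and pot (618,3). Moving over the jar.

```bash
python3 -m handwheel '[{"jaw":95,"rz":8.3},{"jaw":95,"rz":8.3},{"jaw":95,"rz":8.25}]'
python3 -m handwheel '[{"jaw":95,"x":18.9,"y":-39.2},{"jaw":95,"x":18.9,"y":-39.2},{"jaw":95,"x":18.9,"y":-39.2},{"jaw":95,"x":18.9,"y":-39.2},{"jaw":95,"x":18.9,"y":-39.2},{"jaw":95,"x":18.9,"y":-39.2},{"jaw":95,"x":18.9,"y":-39.2},{"jaw":95,"x":18.9,"y":-39.2}]'
python3 -m handwheel '[{"jaw":95,"x":18.9,"y":-39.2},{"jaw":95,"x":18.9,"y":-39.2},{"jaw":95,"x":18.9,"y":-39.2},{"jaw":95,"x":18.9,"y":-39.2},{"jaw":95,"x":18.9,"y":-39.2},{"jaw":95,"x":18.9,"y":-39.2},{"jaw":95,"x":18.9,"y":-39.2},{"jaw":95,"x":0}]'
```

```text
$[0]: bad value
$[0]: bad value
$[0]: bad value
```

```bash
python3 -m handwheel '[{"jaw":95,"x":0,"y":0,"z":0,"rx":0,"ry":0,"rz":8.3},{"jaw":95,"x":0,"y":0,"z":0,"rx":0,"ry":0,"rz":8.3},{"jaw":95,"x":0,"y":0,"z":0,"rx":0,"ry":0,"rz":8.25}]'
```

```text
time: 1.3
tool_pos: [262.7, -567.1, 214.7]
ee_rot: [180.0, -0.0, -0.3]
ft_force: [-0.4, -0.3, -0.9]
gripper_width: 95.0
grasp_force: 0.0
```

```bash
python3 -m handwheel '[{"jaw":95,"x":19,"y":-39,"z":0,"rx":0,"ry":0,"rz":0},{"jaw":95,"x":19,"y":-39,"z":0,"rx":0,"ry":0,"rz":0},{"jaw":95,"x":19,"y":-39,"z":0,"rx":0,"ry":0,"rz":0},{"jaw":95,"x":19,"y":-39,"z":0,"rx":0,"ry":0,"rz":0},{"jaw":95,"x":19,"y":-39,"z":0,"rx":0,"ry":0,"rz":0},{"jaw":95,"x":19,"y":-39,"z":0,"rx":0,"ry":0,"rz":0},{"jaw":95,"x":19,"y":-39,"z":0,"rx":0,"ry":0,"rz":0},{"jaw":95,"x":19,"y":-39,"z":0,"rx":0,"ry":0,"rz":0}]'
python3 -m handwheel '[{"jaw":95,"x":19,"y":-39,"z":0,"rx":0,"ry":0,"rz":0},{"jaw":95,"x":19,"y":-39,"z":0,"rx":0,"ry":0,"rz":0},{"jaw":95,"x":19,"y":-39,"z":0,"rx":0,"ry":0,"rz":0},{"jaw":95,"x":19,"y":-39,"z":0,"rx":0,"ry":0,"rz":0},{"jaw":95,"x":19,"y":-39,"z":0,"rx":0,"ry":0,"rz":0},{"jaw":95,"x":19,"y":-39,"z":0,"rx":0,"ry":0,"rz":0},{"jaw":95,"x":19,"y":-39,"z":0,"rx":0,"ry":0,"rz":0},{"jaw":95,"x":0,"y":0,"z":0,"rx":0,"ry":0,"rz":0}]'
```

```text
time: 2.1
tool_pos: [415.2, -253.5, 214.9]
ee_rot: [180.0, -0.0, -0.0]
ft_force: [1.5, -0.3, -0.2]
gripper_width: 94.8
grasp_force: 0.0
time: 2.9
tool_pos: [549.1, 21.7, 214.5]
ee_rot: [-180.0, -0.0, 0.2]
ft_force: [-0.7, 0.4, -1.2]
gripper_width: 95.0
grasp_force: 0.0
```

```bash
python3 -m handwheel '[{"jaw":95,"x":8,"y":-21,"z":0,"rx":0,"ry":0,"rz":0},{"jaw":95,"x":8,"y":-20.5,"z":0,"rx":0,"ry":0,"rz":0},{"jaw":95,"x":0,"y":0,"z":20,"rx":0,"ry":0,"rz":0},{"jaw":95,"x":0,"y":0,"z":20,"rx":0,"ry":0,"rz":0},{"jaw":95,"x":0,"y":0,"z":20,"rx":0,"ry":0,"rz":0},{"jaw":95,"x":0,"y":0,"z":0,"rx":0,"ry":0,"rz":0},{"jaw":95,"x":0,"y":0,"z":0,"rx":0,"ry":0,"rz":0}]'
python3 - <<'E'
from h import *
im=snap("side","s1"); cv2.imwrite("pics/s1c.png",cv2.resize(im[60:280,190:420,::-1],None,fx=2.6,fy=2.6,interpolation=cv2.INTER_CUBIC))
E
```

```text
time: 3.6
tool_pos: [563.7, 59.0, 155.0]
ee_rot: [180.0, 0.0, -0.0]
ft_force: [-0.2, -0.9, 0.6]
gripper_width: 94.7
grasp_force: 0.0
```

View pics/s1c.png

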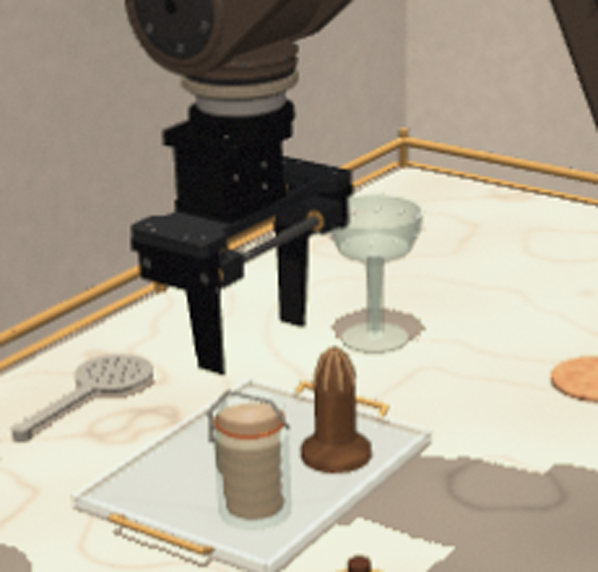

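The side crop shows the open fingers, tips at (212,370) and (292,325), straddling the jar axis at column ~253. Descending and gripping.

```bash
python3 -m handwheel '[{"jaw":95,"x":0,"y":0,"z":20,"rx":0,"ry":0,"rz":0},{"jaw":95,"x":0,"y":0,"z":22,"rx":0,"ry":0,"rz":0},{"jaw":95,"x":0,"y":0,"z":20,"rx":0,"ry":0,"rz":0},{"jaw":95,"x":0,"y":0,"z":18,"rx":0,"ry":0,"rz":0},{"jaw":95,"x":0,"y":0,"z":14,"rx":0,"ry":0,"rz":0},{"jaw":95,"x":0,"y":0,"z":9,"rx":0,"ry":0,"rz":0},{"jaw":95,"x":0,"y":0,"z":6,"rx":0,"ry":0,"rz":0},{"jaw":95,"x":0,"y":0,"z":0,"rx":0,"ry":0,"rz":0}]'
python3 -m handwheel '[{"jaw":70,"x":0,"y":0,"z":0,"rx":0,"ry":0,"rz":0},{"jaw":66,"x":0,"y":0,"z":0,"rx":0,"ry":0,"rz":0},{"jaw":62,"x":0,"y":0,"z":0,"rx":0,"ry":0,"rz":0},{"jaw":50,"x":0,"y":0,"z":0,"rx":0,"ry":0,"rz":0},{"jaw":50,"x":0,"y":0,"z":0,"rx":0,"ry":0,"rz":0},{"jaw":50,"x":0,"y":0,"z":0,"rx":0,"ry":0,"rz":0},{"jaw":50,"x":0,"y":0,"z":0,"rx":0,"ry":0,"rz":0}]' 20
```

```text
time: 4.45
tool_pos: [563.8, 59.3, 45.7]
ee_rot: [180.0, -0.0, 0.0]
ft_force: [-0.3, 0.3, 0.2]
gripper_width: 94.9
grasp_force: 0.0
time: 5.15
tool_pos: [563.7, 59.5, 45.8]
ee_rot: [180.0, -0.0, 0.0]
ft_force: [-0.1, 0.5, 3.2]
gripper_width: 59.3
grasp_force: 20.0
```

```bash
python3 -m handwheel '[{"jaw":50,"x":0,"y":0,"z":-6,"rx":0,"ry":0,"rz":0},{"jaw":50,"x":0,"y":0,"z":-14,"rx":0,"ry":0,"rz":0},{"jaw":50,"x":0,"y":0,"z":-18,"rx":0,"ry":0,"rz":0},{"jaw":50,"x":0,"y":-10,"z":-14,"rx":0,"ry":0,"rz":0},{"jaw":50,"x":-4,"y":-25,"z":-8,"rx":0,"ry":0,"rz":0},{"jaw":50,"x":-8,"y":-38,"z":0,"rx":0,"ry":0,"rz":0},{"jaw":50,"x":-8,"y":-40,"z":0,"rx":0,"ry":0,"rz":0},{"jaw":50,"x":-8,"y":-40,"z":0,"rx":0,"ry":0,"rz":0}]' 30
python3 -m handwheel '[{"jaw":50,"x":-8,"y":-40,"z":0,"rx":0,"ry":0,"rz":0},{"jaw":50,"x":-6,"y":-34,"z":0,"rx":0,"ry":0,"rz":0},{"jaw":50,"x":-1,"y":-22,"z":4,"rx":0,"ry":0,"rz":0},{"jaw":50,"x":0,"y":-10,"z":10,"rx":0,"ry":0,"rz":0},{"jaw":50,"x":0,"y":-4,"z":14,"rx":0,"ry":0,"rz":0},{"jaw":50,"x":0,"y":0,"z":14,"rx":0,"ry":0,"rz":0},{"jaw":50,"x":0,"y":0,"z":10,"rx":0,"ry":0,"rz":0},{"jaw":50,"x":0,"y":0,"z":0,"rx":0,"ry":0,"rz":0}]'
```

```text
time: 5.95
tool_pos: [535.3, 213.6, 106.7]
ee_rot: [-180.0, -0.0, -0.0]
ft_force: [0.1, 0.0, -2.4]
gripper_width: 59.5
grasp_force: 30.0
time: 6.75
tool_pos: [520.1, 321.0, 51.6]
ee_rot: [179.9, 0.2, -0.1]
ft_force: [-0.4, -0.5, -2.8]
gripper_width: 59.0
grasp_force: 30.0
```

```bash
python3 -m handwheel '[{"jaw":50,"x":0,"y":0,"z":3,"rx":0,"ry":0,"rz":0},{"jaw":50,"x":0,"y":0,"z":3,"rx":0,"ry":0,"rz":0},{"jaw":50,"x":0,"y":0,"z":0.5,"rx":0,"ry":0,"rz":0},{"jaw":50,"x":0,"y":0,"z":0,"rx":0,"ry":0,"rz":0},{"jaw":50,"x":0,"y":0,"z":0,"rx":0,"ry":0,"rz":0}]'
```

```text
time: 7.25
tool_pos: [520.8, 322.4, 47.4]
ee_rot: [-180.0, -0.0, 0.0]
ft_force: [0.7, -1.0, -3.0]
gripper_width: 59.2
grasp_force: 30.0
```

```bash
python3 -m handwheel '[{"jaw":50,"x":0,"y":0,"z":0.8,"rx":0,"ry":0,"rz":0},{"jaw":50,"x":0,"y":0,"z":0,"rx":0,"ry":0,"rz":0},{"jaw":64,"x":0,"y":0,"z":0,"rx":0,"ry":0,"rz":0},{"jaw":95,"x":0,"y":0,"z":0,"rx":0,"ry":0,"rz":0},{"jaw":95,"x":0,"y":0,"z":0,"rx":0,"ry":0,"rz":0},{"jaw":95,"x":0,"y":0,"z":0,"rx":0,"ry":0,"rz":0}]'
python3 -m handwheel '[{"jaw":95,"x":0,"y":0,"z":-10,"rx":0,"ry":0,"rz":0},{"jaw":95,"x":0,"y":0,"z":-20,"rx":0,"ry":0,"rz":0},{"jaw":95,"x":0,"y":0,"z":-30,"rx":0,"ry":0,"rz":0},{"jaw":95,"x":0,"y":0,"z":-30,"rx":0,"ry":0,"rz":0},{"jaw":95,"x":2,"y":15,"z":-10,"rx":0,"ry":0,"rz":0},{"jaw":95,"x":4,"y":35,"z":0,"rx":0,"ry":0,"rz":0},{"jaw":95,"x":5,"y":42,"z":0,"rx":0,"ry":0,"rz":0},{"jaw":95,"x":5,"y":42,"z":0,"rx":0,"ry":0,"rz":0}]'
python3 -m handwheel '[{"jaw":95,"x":5,"y":42,"z":0,"rx":0,"ry":0,"rz":0},{"jaw":95,"x":5,"y":42,"z":0,"rx":0,"ry":0,"rz":0},{"jaw":95,"x":5,"y":42,"z":0,"rx":0,"ry":0,"rz":0},{"jaw":95,"x":5,"y":42,"z":0,"rx":0,"ry":0,"rz":0},{"jaw":95,"x":5,"y":40,"z":0,"rx":0,"ry":0,"rz":0},{"jaw":95,"x":4,"y":25,"z":0,"rx":0,"ry":0,"rz":0},{"jaw":95,"x":0,"y":5,"z":0,"rx":0,"ry":0,"rz":0},{"jaw":95,"x":0,"y":0,"z":0,"rx":0,"ry":0,"rz":0}]'
```

```text
time: 7.85
tool_pos: [520.7, 322.4, 46.2]
ee_rot: [180.0, 0.0, 0.0]
ft_force: [0.0, -0.4, 0.2]
gripper_width: 82.9
grasp_force: 0.0
time: 8.65
tool_pos: [536.2, 186.4, 146.2]
ee_rot: [180.0, 0.0, 0.1]
ft_force: [-0.6, -0.3, 0.3]
gripper_width: 94.9
grasp_force: 0.0
time: 9.45
tool_pos: [565.1, -50.4, 146.1]
ee_rot: [-180.0, 0.0, -0.1]
ft_force: [-0.5, 0.7, -0.7]
gripper_width: 95.1
grasp_force: 0.0
```

```bash
python3 -m handwheel '[{"jaw":95,"x":0,"y":0,"z":20,"rx":0,"ry":0,"rz":0},{"jaw":95,"x":0,"y":0,"z":22,"rx":0,"ry":0,"rz":0},{"jaw":95,"x":0,"y":0,"z":20,"rx":0,"ry":0,"rz":0},{"jaw":80,"x":0,"y":0,"z":18,"rx":0,"ry":0,"rz":0},{"jaw":70,"x":0,"y":0,"z":12,"rx":0,"ry":0,"rz":0},{"jaw":60,"x":0,"y":0,"z":7,"rx":0,"ry":0,"rz":0},{"jaw":50,"x":0,"y":0,"z":3,"rx":0,"ry":0,"rz":0},{"jaw":46,"x":0,"y":0,"z":0,"rx":0,"ry":0,"rz":0}]' 20
python3 -m handwheel '[{"jaw":42,"x":0,"y":0,"z":0,"rx":0,"ry":0,"rz":0},{"jaw":40,"x":0,"y":0,"z":0,"rx":0,"ry":0,"rz":0},{"jaw":38,"x":0,"y":0,"z":0,"rx":0,"ry":0,"rz":0},{"jaw":36,"x":0,"y":0,"z":0,"rx":0,"ry":0,"rz":0},{"jaw":28,"x":0,"y":0,"z":0,"rx":0,"ry":0,"rz":0},{"jaw":28,"x":0,"y":0,"z":0,"rx":0,"ry":0,"rz":0},{"jaw":28,"x":0,"y":0,"z":0,"rx":0,"ry":0,"rz":0}]' 20
```

```text
time: 10.25
tool_pos: [565.8, -49.4, 44.5]
ee_rot: [180.0, -0.0, 0.0]
ft_force: [0.3, 0.6, -0.7]
gripper_width: 60.1
grasp_force: 0.0
time: 10.95
tool_pos: [565.8, -49.7, 44.5]
ee_rot: [180.0, -0.0, 0.0]
ft_force: [-0.7, -0.2, 4.5]
gripper_width: 35.2
grasp_force: 20.0
```

```bash
python3 -m handwheel '[{"jaw":28,"x":0,"y":0,"z":-6,"rx":0,"ry":0,"rz":0},{"jaw":28,"x":0,"y":0,"z":-14,"rx":0,"ry":0,"rz":0},{"jaw":28,"x":0,"y":0,"z":-18,"rx":0,"ry":0,"rz":0},{"jaw":28,"x":-4,"y":-10,"z":-14,"rx":0,"ry":0,"rz":0},{"jaw":28,"x":-10,"y":-25,"z":-8,"rx":0,"ry":0,"rz":0},{"jaw":28,"x":-15,"y":-38,"z":0,"rx":0,"ry":0,"rz":0},{"jaw":28,"x":-17,"y":-42,"z":0,"rx":0,"ry":0,"rz":0},{"jaw":28,"x":-17,"y":-42,"z":0,"rx":0,"ry":0,"rz":0}]' 30
python3 -m handwheel '[{"jaw":28,"x":-17,"y":-42,"z":0,"rx":0,"ry":0,"rz":0},{"jaw":28,"x":-17,"y":-42,"z":0,"rx":0,"ry":0,"rz":0},{"jaw":28,"x":-17,"y":-42,"z":0,"rx":0,"ry":0,"rz":0},{"jaw":28,"x":-16,"y":-40,"z":0,"rx":0,"ry":0,"rz":0},{"jaw":28,"x":-12,"y":-27,"z":0,"rx":0,"ry":0,"rz":0},{"jaw":28,"x":-7,"y":-14,"z":10,"rx":0,"ry":0,"rz":0},{"jaw":28,"x":-4,"y":-8,"z":14,"rx":0,"ry":0,"rz":0},{"jaw":28,"x":0,"y":0,"z":14,"rx":0,"ry":0,"rz":0}]'
python3 -m handwheel '[{"jaw":28,"x":0,"y":0,"z":11,"rx":0,"ry":0,"rz":0},{"jaw":28,"x":0,"y":0,"z":6,"rx":0,"ry":0,"rz":0},{"jaw":28,"x":0,"y":0,"z":3,"rx":0,"ry":0,"rz":0},{"jaw":28,"x":0,"y":0,"z":0.5,"rx":0,"ry":0,"rz":0},{"jaw":28,"x":0,"y":0,"z":0,"rx":0,"ry":0,"rz":0}]'
```

```text
time: 11.75
tool_pos: [501.5, 109.1, 105.2]
ee_rot: [-180.0, -0.0, -0.0]
ft_force: [0.2, 0.6, -1.4]
gripper_width: 34.9
grasp_force: 30.0
time: 12.55
tool_pos: [411.5, 323.9, 66.8]
ee_rot: [-180.0, -0.1, 0.1]
ft_force: [0.8, -0.7, -1.0]
gripper_width: 35.1
grasp_force: 30.0
time: 13.05
tool_pos: [412.9, 322.3, 46.1]
ee_rot: [-180.0, -0.0, -0.0]
ft_force: [0.4, -1.3, -0.6]
gripper_width: 35.1
grasp_force: 30.0
```

```bash
python3 -m handwheel '[{"jaw":28,"x":0,"y":0,"z":0.7,"rx":0,"ry":0,"rz":0},{"jaw":28,"x":0,"y":0,"z":0,"rx":0,"ry":0,"rz":0},{"jaw":40,"x":0,"y":0,"z":0,"rx":0,"ry":0,"rz":0},{"jaw":95,"x":0,"y":0,"z":0,"rx":0,"ry":0,"rz":0},{"jaw":95,"x":0,"y":0,"z":0,"rx":0,"ry":0,"rz":0},{"jaw":95,"x":0,"y":0,"z":0,"rx":0,"ry":0,"rz":0},{"jaw":95,"x":0,"y":0,"z":0,"rx":0,"ry":0,"rz":0}]'
python3 -m handwheel '[{"jaw":95,"x":0,"y":0,"z":-10,"rx":0,"ry":0,"rz":0},{"jaw":95,"x":0,"y":0,"z":-20,"rx":0,"ry":0,"rz":0},{"jaw":95,"x":0,"y":0,"z":-30,"rx":0,"ry":0,"rz":0},{"jaw":95,"x":0,"y":0,"z":-30,"rx":0,"ry":0,"rz":0},{"jaw":95,"x":0,"y":0,"z":-10,"rx":0,"ry":0,"rz":0},{"jaw":95,"x":0,"y":20,"z":0,"rx":0,"ry":0,"rz":0},{"jaw":95,"x":10,"y":40,"z":0,"rx":0,"ry":0,"rz":0},{"jaw":95,"x":0,"y":0,"z":0,"rx":0,"ry":0,"rz":0}]'
python3 - <<'E'
from h import *
a=snap("side","s2"); b=snap("top","t2")
cv2.imwrite("pics/m2.png",np.hstack([cv2.resize(a[130:430,130:430,::-1],(400,400)),cv2.resize(b[100:340,90:390,::-1],(400,320)) if 0 else cv2.resize(b[90:390,90:390,::-1],(400,400))]))
E
```

```text
time: 13.75
tool_pos: [412.6, 322.4, 45.1]
ee_rot: [180.0, -0.0, 0.0]
ft_force: [0.7, -0.1, 0.4]
gripper_width: 66.4
grasp_force: 0.0
time: 14.55
tool_pos: [422.8, 259.6, 145.0]
ee_rot: [180.0, 0.0, -0.1]
ft_force: [-0.2, 1.4, -0.7]
gripper_width: 95.0
grasp_force: 0.0
```

View pics/m2.png

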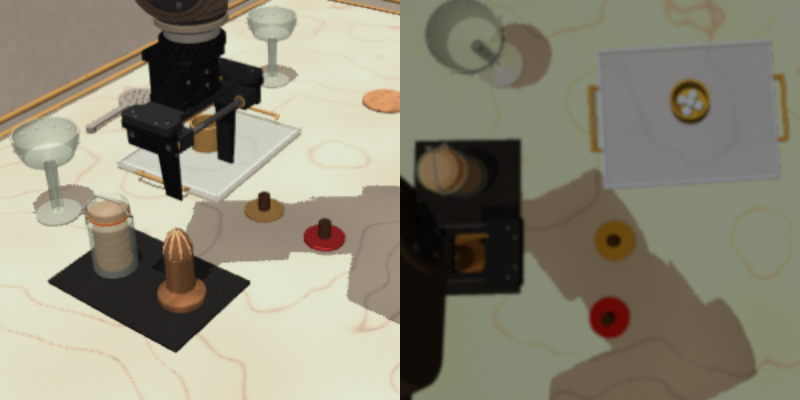

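Both pieces stand upright on the mat (composite (110,240) and (182,270)). The pot is free at composite (690,101), i.e. top pixel (307.5,165.7), which matches the earlier (618,2.5).

```bash
python3 -m handwheel '[{"jaw":95,"x":12,"y":15,"z":0,"rx":0,"ry":0,"rz":0},{"jaw":95,"x":23,"y":30,"z":0,"rx":0,"ry":0,"rz":0},{"jaw":95,"x":30,"y":40,"z":0,"rx":0,"ry":0,"rz":0},{"jaw":95,"x":31,"y":42,"z":0,"rx":0,"ry":0,"rz":0},{"jaw":95,"x":31,"y":42,"z":0,"rx":0,"ry":0,"rz":0},{"jaw":95,"x":30,"y":40,"z":0,"rx":0,"ry":0,"rz":0},{"jaw":95,"x":22,"y":30,"z":0,"rx":0,"ry":0,"rz":0},{"jaw":95,"x":16,"y":21,"z":0,"rx":0,"ry":0,"rz":0}]'
python3 -m handwheel '[{"jaw":95,"x":0,"y":0,"z":20,"rx":0,"ry":0,"rz":0},{"jaw":95,"x":0,"y":0,"z":25,"rx":0,"ry":0,"rz":0},{"jaw":95,"x":0,"y":0,"z":20,"rx":0,"ry":0,"rz":0},{"jaw":95,"x":0,"y":0,"z":5,"rx":0,"ry":0,"rz":0},{"jaw":95,"x":0,"y":0,"z":0,"rx":0,"ry":0,"rz":0}]'
python3 -m handwheel '[{"jaw":95,"x":0,"y":0,"z":15,"rx":0,"ry":0,"rz":0},{"jaw":95,"x":0,"y":0,"z":18,"rx":0,"ry":0,"rz":0},{"jaw":95,"x":0,"y":0,"z":14,"rx":0,"ry":0,"rz":0},{"jaw":90,"x":0,"y":0,"z":9,"rx":0,"ry":0,"rz":0},{"jaw":80,"x":0,"y":0,"z":5,"rx":0,"ry":0,"rz":0},{"jaw":70,"x":0,"y":0,"z":0,"rx":0,"ry":0,"rz":0},{"jaw":64,"x":0,"y":0,"z":0,"rx":0,"ry":0,"rz":0}]'
python3 -m handwheel '[{"jaw":60,"x":0,"y":0,"z":0,"rx":0,"ry":0,"rz":0},{"jaw":57,"x":0,"y":0,"z":0,"rx":0,"ry":0,"rz":0},{"jaw":48,"x":0,"y":0,"z":0,"rx":0,"ry":0,"rz":0},{"jaw":48,"x":0,"y":0,"z":0,"rx":0,"ry":0,"rz":0},{"jaw":48,"x":0,"y":0,"z":0,"rx":0,"ry":0,"rz":0},{"jaw":48,"x":0,"y":0,"z":0,"rx":0,"ry":0,"rz":0}]' 20
```

```text
time: 15.45
tool_pos: [616.5, 4.7, 144.6]
ee_rot: [180.0, 0.0, -0.0]
ft_force: [-0.4, 0.7, 0.4]
gripper_width: 94.7
grasp_force: 0.0
time: 15.95
tool_pos: [615.0, 6.7, 74.5]
ee_rot: [-180.0, 0.1, 0.0]
ft_force: [0.4, 0.2, 0.6]
gripper_width: 95.1
grasp_force: 0.0
time: 16.65
tool_pos: [615.3, 5.9, 14.5]
ee_rot: [180.0, -0.0, 0.0]
ft_force: [-0.7, -0.8, -0.5]
gripper_width: 71.4
grasp_force: 0.0
time: 17.25
tool_pos: [615.3, 5.8, 14.6]
ee_rot: [180.0, -0.0, 0.0]
ft_force: [-1.2, -1.3, 6.1]
gripper_width: 56.5
grasp_force: 20.0
```

```bash
python3 -m handwheel '[{"jaw":48,"x":0,"y":0,"z":-6,"rx":0,"ry":0,"rz":0},{"jaw":48,"x":0,"y":0,"z":-14,"rx":0,"ry":0,"rz":0},{"jaw":48,"x":0,"y":0,"z":-18,"rx":0,"ry":0,"rz":0},{"jaw":48,"x":-6,"y":10,"z":-14,"rx":0,"ry":0,"rz":0},{"jaw":48,"x":-13,"y":24,"z":-8,"rx":0,"ry":0,"rz":0},{"jaw":48,"x":-19,"y":34,"z":0,"rx":0,"ry":0,"rz":0},{"jaw":48,"x":-20,"y":36,"z":0,"rx":0,"ry":0,"rz":0},{"jaw":48,"x":-20,"y":36,"z":0,"rx":0,"ry":0,"rz":0}]' 30
python3 -m handwheel '[{"jaw":48,"x":-20,"y":36,"z":0,"rx":0,"ry":0,"rz":0},{"jaw":48,"x":-20,"y":36,"z":0,"rx":0,"ry":0,"rz":0},{"jaw":48,"x":-20,"y":36,"z":0,"rx":0,"ry":0,"rz":0},{"jaw":48,"x":-17,"y":32,"z":0,"rx":0,"ry":0,"rz":0},{"jaw":48,"x":-11,"y":20,"z":0,"rx":0,"ry":0,"rz":0},{"jaw":48,"x":-5,"y":10,"z":8,"rx":0,"ry":0,"rz":0},{"jaw":48,"x":-3,"y":5,"z":12,"rx":0,"ry":0,"rz":0},{"jaw":48,"x":0,"y":0,"z":12,"rx":0,"ry":0,"rz":0}]'
python3 -m handwheel '[{"jaw":48,"x":0,"y":0,"z":10,"rx":0,"ry":0,"rz":0},{"jaw":48,"x":0,"y":0,"z":6,"rx":0,"ry":0,"rz":0},{"jaw":48,"x":0,"y":0,"z":0,"rx":0,"ry":0,"rz":0},{"jaw":48,"x":0,"y":0,"z":0,"rx":0,"ry":0,"rz":0}]'
python3 - <<'E'
from h import *
a=snap("side","s3"); b=snap("top","t3")
cv2.imwrite("pics/m3.png",np.hstack([cv2.resize(a[130:290,330:490,::-1],(400,400)),cv2.resize(b[180:340,400:560,::-1],(400,400))]))
E
```

```text
time: 18.05
tool_pos: [535.8, -135.5, 75.0]
ee_rot: [180.0, -0.0, 0.0]
ft_force: [1.3, 0.0, -1.6]
gripper_width: 56.5
grasp_force: 30.0
time: 18.85
tool_pos: [440.8, -309.0, 41.2]
ee_rot: [-180.0, 0.0, -0.0]
ft_force: [-0.2, 0.3, -1.9]
gripper_width: 56.4
grasp_force: 30.0
time: 19.25
tool_pos: [441.4, -308.7, 26.1]
ee_rot: [-180.0, 0.0, 0.1]
ft_force: [-0.3, -0.5, -1.1]
gripper_width: 56.3
grasp_force: 30.0
```

View pics/m3.png

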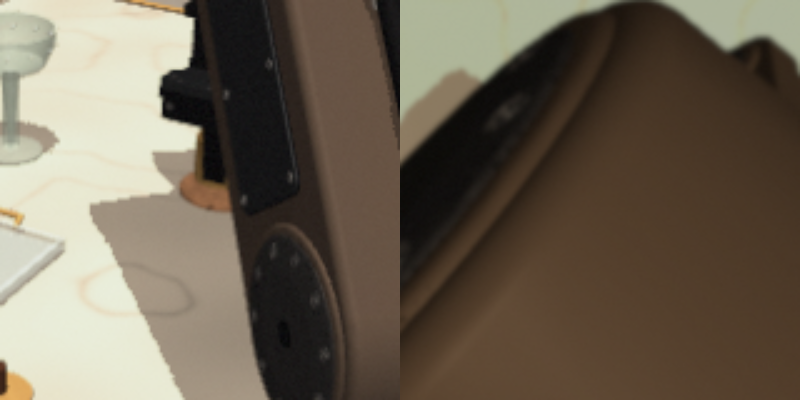

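Both views are blocked by the arm here (only the pot's edge above the coaster shows at (205,160)), so I'll release the pot, move off toward the lid and look from there.

```bash
python3 -m handwheel '[{"jaw":48,"x":0,"y":0,"z":6,"rx":0,"ry":0,"rz":0},{"jaw":48,"x":0,"y":0,"z":4,"rx":0,"ry":0,"rz":0},{"jaw":48,"x":0,"y":0,"z":1.2,"rx":0,"ry":0,"rz":0},{"jaw":48,"x":0,"y":0,"z":0,"rx":0,"ry":0,"rz":0},{"jaw":60,"x":0,"y":0,"z":0,"rx":0,"ry":0,"rz":0},{"jaw":95,"x":0,"y":0,"z":0,"rx":0,"ry":0,"rz":0},{"jaw":95,"x":0,"y":0,"z":0,"rx":0,"ry":0,"rz":0},{"jaw":95,"x":0,"y":0,"z":0,"rx":0,"ry":0,"rz":0}]'
python3 -m handwheel '[{"jaw":95,"x":0,"y":0,"z":-10,"rx":0,"ry":0,"rz":0},{"jaw":95,"x":0,"y":0,"z":-25,"rx":0,"ry":0,"rz":0},{"jaw":95,"x":0,"y":0,"z":-30,"rx":0,"ry":0,"rz":0},{"jaw":95,"x":0,"y":-10,"z":-15,"rx":0,"ry":0,"rz":0},{"jaw":95,"x":-1,"y":-25,"z":0,"rx":0,"ry":0,"rz":0},{"jaw":95,"x":-1,"y":-36,"z":0,"rx":0,"ry":0,"rz":0},{"jaw":95,"x":-1,"y":-40,"z":0,"rx":0,"ry":0,"rz":0},{"jaw":95,"x":-1,"y":-40,"z":0,"rx":0,"ry":0,"rz":0}]'
python3 -m handwheel '[{"jaw":95,"x":-1,"y":-40,"z":0,"rx":0,"ry":0,"rz":0},{"jaw":95,"x":-1,"y":-40,"z":0,"rx":0,"ry":0,"rz":0},{"jaw":95,"x":-1,"y":-40,"z":0,"rx":0,"ry":0,"rz":0},{"jaw":80,"x":-1,"y":-40,"z":0,"rx":0,"ry":0,"rz":0},{"jaw":70,"x":-1,"y":-40,"z":0,"rx":0,"ry":0,"rz":0},{"jaw":60,"x":-1,"y":-36,"z":0,"rx":0,"ry":0,"rz":0},{"jaw":60,"x":-1,"y":-25,"z":0,"rx":0,"ry":0,"rz":0},{"jaw":60,"x":-1,"y":-9,"z":0,"rx":0,"ry":0,"rz":0}]'
python3 -m handwheel '[{"jaw":60,"x":0,"y":0,"z":0,"rx":0,"ry":0,"rz":0},{"jaw":60,"x":0,"y":0,"z":0,"rx":0,"ry":0,"rz":0}]'
python3 - <<'E'
from h import *
a=snap("side","s4"); b=snap("top","t4")
cv2.imwrite("pics/m4.png",np.hstack([cv2.resize(a[170:330,280:440,::-1],(400,400),interpolation=cv2.INTER_CUBIC),cv2.resize(b[220:300,437:517,::-1],(400,400),interpolation=cv2.INTER_CUBIC)]))
for n in("pot","coaster"): print(n,[(d["pixel"],d["confidence"]) for d in imaging.find_in("top",n)])
E
```

```text
time: 20.15
tool_pos: [441.1, -309.1, 14.8]
ee_rot: [180.0, 0.0, 0.0]
ft_force: [0.9, -0.1, -0.5]
gripper_width: 78.7
grasp_force: 0.0
time: 20.95
tool_pos: [436.5, -156.2, 95.1]
ee_rot: [180.0, -0.0, -0.0]
ft_force: [1.1, -0.5, -0.3]
gripper_width: 95.0
grasp_force: 0.0
time: 21.75
tool_pos: [428.3, 114.1, 95.1]
ee_rot: [-180.0, -0.0, 0.2]
ft_force: [0.3, 0.5, -0.2]
gripper_width: 62.3
grasp_force: 0.0
time: 21.95
tool_pos: [428.9, 111.4, 94.9]
ee_rot: [180.0, 0.0, 0.0]
ft_force: [0.1, -0.6, -0.1]
gripper_width: 60.0
grasp_force: 0.0
pot [([479.6, 254.0], 0.92)]
coaster [([465.9, 263.8], 0.69)]
```

View pics/m4.png

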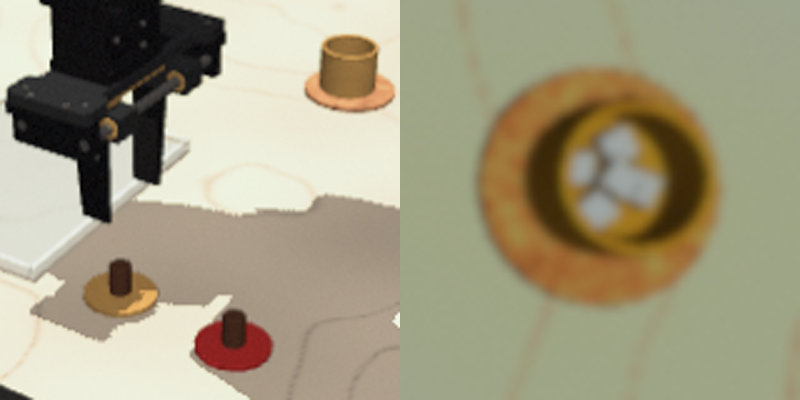

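Right half (scale 5): the pot stands upright on the coaster, rim circle centred about (632,179) and coaster about (599,187). Left half: the brass lid's knob is at (120,277), below the gripper. Now the numbers.

Run:
```python
from h import *
g=lambda c:(437+(c[0]-400)/5-.4,220+c[1]/5-.4)
print("pot rim",at("top",g((632.5,179)),51),"coaster",at("top",g((599,187)),6))
im=cv2.imread("pics/t4.png")
f=lambda P,r:proj("top",[[P[0]+r*np.cos(a),P[1]+r*np.sin(a),P[2]] for a in np.linspace(0,6.28,40)])
v=cv2.resize(im[220:300,437:517],None,fx=5,fy=5,interpolation=cv2.INTER_CUBIC)
for P,r,c in(((443.4,-309.3,51),28,(255,0,0)),((443.4,-309.3,6),45,(0,255,0))):
    cv2.polylines(v,[((f(P,r)-[437-.4,220-.4])*5).astype(int)],True,c,1)
w=cv2.imread("pics/s4.png"); w=cv2.resize(w[175:235,385:465],None,fx=5,fy=5,interpolation=cv2.INTER_CUBIC)
for P,r,c in(((443.4,-309.3,51),28,(255,0,0)),((443.4,-309.3,6),45,(0,255,0))):
    q=proj("side",[[P[0]+r*np.cos(a),P[1]+r*np.sin(a),P[2]] for a in np.linspace(0,6.28,40)])
    cv2.polylines(w,[((q-[385-.4,175-.4])*5).astype(int)],True,c,1)
w=np.pad(w,((0,100),(0,0),(0,0)))
cv2.imwrite("pics/m4b.png",np.hstack([v,w]))
```

```text
pot rim [ 445.7 -306.    51. ] coaster [ 443.7 -309.4    6. ]
```

View pics/m4b.png

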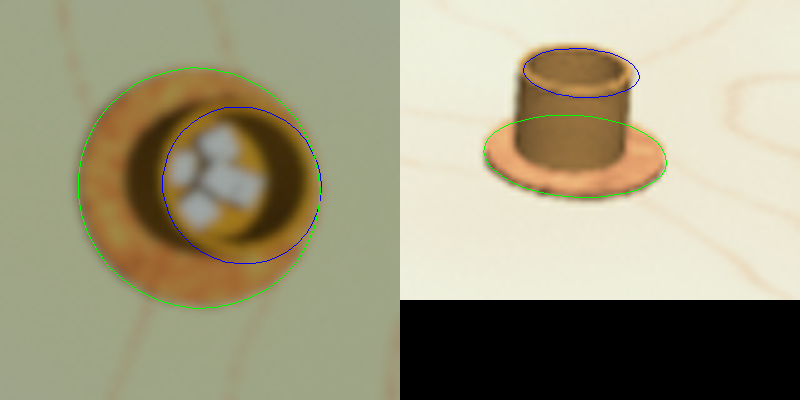

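Overlay: compared with circles drawn at the coaster's centre, the pot rim is about 2 mm off in +x and 3 mm in +y in both views, which is close enough to the middle. Grasping the brass lid by its knob.

```bash
python3 -m handwheel '[{"jaw":60,"x":1,"y":-0.5,"z":15,"rx":0,"ry":0,"rz":0},{"jaw":60,"x":0,"y":0,"z":20,"rx":0,"ry":0,"rz":0},{"jaw":50,"x":0,"y":0,"z":18,"rx":0,"ry":0,"rz":0},{"jaw":45,"x":0,"y":0,"z":13,"rx":0,"ry":0,"rz":0},{"jaw":40,"x":0,"y":0,"z":8,"rx":0,"ry":0,"rz":0},{"jaw":35,"x":0,"y":0,"z":4,"rx":0,"ry":0,"rz":0},{"jaw":30,"x":0,"y":0,"z":1.2,"rx":0,"ry":0,"rz":0},{"jaw":27,"x":0,"y":0,"z":0,"rx":0,"ry":0,"rz":0}]' 15
python3 -m handwheel '[{"jaw":24,"x":0,"y":0,"z":0,"rx":0,"ry":0,"rz":0},{"jaw":22,"x":0,"y":0,"z":0,"rx":0,"ry":0,"rz":0},{"jaw":20,"x":0,"y":0,"z":0,"rx":0,"ry":0,"rz":0},{"jaw":18,"x":0,"y":0,"z":0,"rx":0,"ry":0,"rz":0},{"jaw":12,"x":0,"y":0,"z":0,"rx":0,"ry":0,"rz":0},{"jaw":12,"x":0,"y":0,"z":0,"rx":0,"ry":0,"rz":0},{"jaw":12,"x":0,"y":0,"z":0,"rx":0,"ry":0,"rz":0},{"jaw":12,"x":0,"y":0,"z":0,"rx":0,"ry":0,"rz":0}]' 15
```

```text
time: 22.95
tool_pos: [430.2, 112.3, 16.0]
ee_rot: [180.0, -0.0, -0.0]
ft_force: [-0.4, 0.4, -0.1]
gripper_width: 28.4
grasp_force: 0.0
time: 23.75
tool_pos: [430.1, 112.5, 15.8]
ee_rot: [180.0, -0.0, 0.0]
ft_force: [-0.2, 1.8, 4.8]
gripper_width: 17.7
grasp_force: 15.0
```

```bash
python3 -m handwheel '[{"jaw":12,"x":0,"y":0,"z":-8,"rx":0,"ry":0,"rz":0},{"jaw":12,"x":0,"y":0,"z":-18,"rx":0,"ry":0,"rz":0},{"jaw":12,"x":0,"y":0,"z":-24,"rx":0,"ry":0,"rz":0},{"jaw":12,"x":1,"y":10,"z":-17,"rx":0,"ry":0,"rz":0},{"jaw":12,"x":1,"y":25,"z":-8,"rx":0,"ry":0,"rz":0},{"jaw":12,"x":1,"y":36,"z":0,"rx":0,"ry":0,"rz":0},{"jaw":12,"x":1,"y":40,"z":0,"rx":0,"ry":0,"rz":0},{"jaw":12,"x":1,"y":40,"z":0,"rx":0,"ry":0,"rz":0}]' 25
python3 -m handwheel '[{"jaw":12,"x":1,"y":40,"z":0,"rx":0,"ry":0,"rz":0},{"jaw":12,"x":1,"y":40,"z":0,"rx":0,"ry":0,"rz":0},{"jaw":12,"x":1,"y":40,"z":0,"rx":0,"ry":0,"rz":0},{"jaw":12,"x":1,"y":40,"z":0,"rx":0,"ry":0,"rz":0},{"jaw":12,"x":1,"y":40,"z":0,"rx":0,"ry":0,"rz":0},{"jaw":12,"x":2,"y":36,"z":0,"rx":0,"ry":0,"rz":0},{"jaw":12,"x":2,"y":22,"z":0,"rx":0,"ry":0,"rz":0},{"jaw":12,"x":1,"y":12.5,"z":0,"rx":0,"ry":0,"rz":0}]'
python3 -m handwheel '[{"jaw":12,"x":0,"y":0,"z":0,"rx":0,"ry":0,"rz":0},{"jaw":12,"x":0,"y":0,"z":0,"rx":0,"ry":0,"rz":0},{"jaw":12,"x":0,"y":0,"z":0,"rx":0,"ry":0,"rz":0}]'
python3 - <<'E'
from h import *
a=snap("side","s5"); b=snap("top","t5")
cv2.imwrite("pics/m5.png",cv2.resize(a[150:230,370:470,::-1],None,fx=6,fy=6,interpolation=cv2.INTER_CUBIC))
E
```

```text
time: 24.55
tool_pos: [434.8, -39.9, 91.2]
ee_rot: [180.0, -0.0, 0.0]
ft_force: [0.8, 0.6, -1.6]
gripper_width: 17.3
grasp_force: 25.0
time: 25.35
tool_pos: [444.8, -310.8, 90.9]
ee_rot: [180.0, 0.0, -0.1]
ft_force: [-0.8, 0.6, -0.3]
gripper_width: 17.2
grasp_force: 25.0
time: 25.65
tool_pos: [445.0, -307.8, 90.8]
ee_rot: [-180.0, 0.0, 0.1]
ft_force: [-0.5, 0.2, -0.4]
gripper_width: 17.2
grasp_force: 25.0
```

View pics/m5.png

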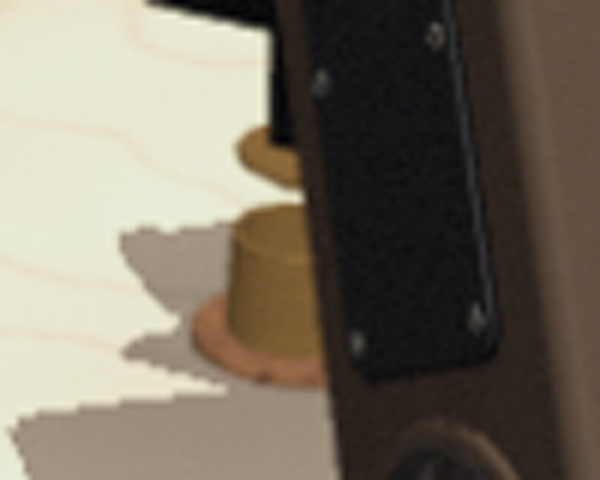

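The lid hangs level over the pot: disc left edge at column 237, pot rim left edge at 231. I'll check what that difference should be if they were aligned.

Run:
```python
from h import *
a=np.linspace(0,6.28,200)
L=lambda x,y,z,r:(proj("side",np.c_[x+r*np.cos(a),y+r*np.sin(a),np.full(200,z)])[:,0].min()-370)*6
print("lid",L(445,-309,86,29),"pot",L(445,-309,51,28),"per mm x",L(446,-309,51,28)-L(445,-309,51,28),"per mm y",L(445,-308,51,28)-L(445,-309,51,28)); print(manip.get_obs()["tool_pos"])
```

```text
lid 234.60000000000014 pot 232.19999999999993 per mm x -2.3999999999998636 per mm y -1.1999999999999318
[ 445.18101696 -308.05218156   90.89020504]
```

```bash
python3 -m handwheel '[{"jaw":12,"x":1,"y":0,"z":8,"rx":0,"ry":0,"rz":0},{"jaw":12,"x":0,"y":0,"z":9,"rx":0,"ry":0,"rz":0},{"jaw":12,"x":0,"y":0,"z":6,"rx":0,"ry":0,"rz":0},{"jaw":12,"x":0,"y":0,"z":0,"rx":0,"ry":0,"rz":0}]'
python3 -m handwheel '[{"jaw":12,"x":0,"y":0,"z":2,"rx":0,"ry":0,"rz":0},{"jaw":12,"x":0,"y":0,"z":2,"rx":0,"ry":0,"rz":0},{"jaw":12,"x":0,"y":0,"z":2,"rx":0,"ry":0,"rz":0},{"jaw":12,"x":0,"y":0,"z":1,"rx":0,"ry":0,"rz":0},{"jaw":12,"x":0,"y":0,"z":1,"rx":0,"ry":0,"rz":0},{"jaw":12,"x":0,"y":0,"z":0,"rx":0,"ry":0,"rz":0}]'
```

```text
time: 26.15
tool_pos: [445.7, -308.7, 66.5]
ee_rot: [-179.9, 0.1, 0.0]
ft_force: [0.1, -0.0, -1.2]
gripper_width: 17.3
grasp_force: 25.0
time: 26.75
tool_pos: [446.1, -309.1, 59.7]
ee_rot: [180.0, 0.0, 0.0]
ft_force: [-0.4, -0.3, -0.1]
gripper_width: 17.5
grasp_force: 25.0
```

The plug went in with no contact force. I'll seat it, release, and head back to the mat for the jar.

```bash
python3 -m handwheel '[{"jaw":12,"x":0,"y":0,"z":0.6,"rx":0,"ry":0,"rz":0},{"jaw":12,"x":0,"y":0,"z":0.3,"rx":0,"ry":0,"rz":0},{"jaw":12,"x":0,"y":0,"z":0,"rx":0,"ry":0,"rz":0},{"jaw":20,"x":0,"y":0,"z":0,"rx":0,"ry":0,"rz":0},{"jaw":40,"x":0,"y":0,"z":0,"rx":0,"ry":0,"rz":0},{"jaw":50,"x":0,"y":0,"z":0,"rx":0,"ry":0,"rz":0},{"jaw":60,"x":0,"y":0,"z":0,"rx":0,"ry":0,"rz":0}]'
python3 -m handwheel '[{"jaw":60,"x":0,"y":0,"z":-10,"rx":0,"ry":0,"rz":0},{"jaw":60,"x":0,"y":0,"z":-22,"rx":0,"ry":0,"rz":0},{"jaw":70,"x":0,"y":0,"z":-28,"rx":0,"ry":0,"rz":0},{"jaw":95,"x":0,"y":-10,"z":-22,"rx":0,"ry":0,"rz":0},{"jaw":95,"x":3,"y":-25,"z":-8,"rx":0,"ry":0,"rz":0},{"jaw":95,"x":4,"y":-36,"z":0,"rx":0,"ry":0,"rz":0},{"jaw":95,"x":5,"y":-40,"z":0,"rx":0,"ry":0,"rz":0},{"jaw":95,"x":5,"y":-40,"z":0,"rx":0,"ry":0,"rz":0}]'
python3 -m handwheel '[{"jaw":95,"x":5,"y":-40,"z":0,"rx":0,"ry":0,"rz":0},{"jaw":95,"x":5,"y":-40,"z":0,"rx":0,"ry":0,"rz":0},{"jaw":95,"x":5,"y":-40,"z":0,"rx":0,"ry":0,"rz":0},{"jaw":95,"x":5,"y":-40,"z":0,"rx":0,"ry":0,"rz":0},{"jaw":95,"x":5,"y":-40,"z":0,"rx":0,"ry":0,"rz":0},{"jaw":95,"x":5,"y":-40,"z":0,"rx":0,"ry":0,"rz":0},{"jaw":95,"x":5,"y":-40,"z":0,"rx":0,"ry":0,"rz":0},{"jaw":95,"x":5,"y":-40,"z":0,"rx":0,"ry":0,"rz":0}]'
python3 -m handwheel '[{"jaw":95,"x":4,"y":-36,"z":0,"rx":0,"ry":0,"rz":0},{"jaw":95,"x":4,"y":-30,"z":0,"rx":0,"ry":0,"rz":0},{"jaw":95,"x":4,"y":-20,"z":0,"rx":0,"ry":0,"rz":0},{"jaw":95,"x":0,"y":0,"z":0,"rx":0,"ry":0,"rz":0},{"jaw":95,"x":0,"y":0,"z":0,"rx":0,"ry":0,"rz":0}]'
python3 - <<'E'
from h import *
a=snap("side","s6"); b=snap("top","t6")
cv2.imwrite("pics/m6.png",np.hstack([cv2.resize(a[160:240,380:460,::-1],(400,400),interpolation=cv2.INTER_CUBIC),cv2.resize(b[220:300,437:517,::-1],(400,400),interpolation=cv2.INTER_CUBIC)]))
E
```

```text
time: 27.45
tool_pos: [446.1, -309.1, 58.9]
ee_rot: [180.0, -0.0, 0.0]
ft_force: [0.0, -0.8, -0.2]
gripper_width: 38.9
grasp_force: 0.0
time: 28.25
tool_pos: [463.0, -156.8, 149.7]
ee_rot: [180.0, -0.1, -0.0]
ft_force: [0.9, -0.0, 0.4]
gripper_width: 94.2
grasp_force: 0.0
time: 29.05
tool_pos: [503.1, 163.7, 149.7]
ee_rot: [-180.0, -0.0, 0.0]
ft_force: [0.5, -0.5, 0.3]
gripper_width: 94.9
grasp_force: 0.0
time: 29.55
tool_pos: [514.7, 247.8, 149.1]
ee_rot: [180.0, -0.0, 0.1]
ft_force: [-0.5, 0.4, -0.1]
gripper_width: 95.3
grasp_force: 0.0
```

View pics/m6.png

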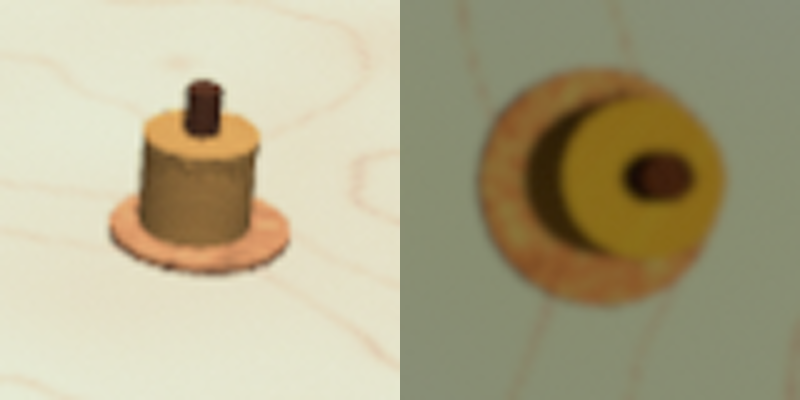

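The lid is seated flat on the pot: disc at (201,137) level on the rim in the side view, knob at (658,177) in the top view. Next, the jar.

```bash
python3 -m handwheel '[{"jaw":95,"x":2,"y":-20,"z":0,"rx":0,"ry":0,"rz":0},{"jaw":95,"x":2,"y":-30,"z":0,"rx":0,"ry":0,"rz":0},{"jaw":95,"x":2,"y":-18,"z":0,"rx":0,"ry":0,"rz":0},{"jaw":95,"x":0,"y":-6.5,"z":0,"rx":0,"ry":0,"rz":0},{"jaw":95,"x":0,"y":0,"z":10,"rx":0,"ry":0,"rz":0},{"jaw":95,"x":0,"y":0,"z":10,"rx":0,"ry":0,"rz":0},{"jaw":95,"x":0,"y":0,"z":0,"rx":0,"ry":0,"rz":0}]'
python3 -m handwheel '[{"jaw":95,"x":0,"y":0,"z":15,"rx":0,"ry":0,"rz":0},{"jaw":95,"x":0,"y":0,"z":20,"rx":0,"ry":0,"rz":0},{"jaw":95,"x":0,"y":0,"z":20,"rx":0,"ry":0,"rz":0},{"jaw":95,"x":0,"y":0,"z":14,"rx":0,"ry":0,"rz":0},{"jaw":90,"x":0,"y":0,"z":9,"rx":0,"ry":0,"rz":0},{"jaw":80,"x":0,"y":0,"z":5,"rx":0,"ry":0,"rz":0},{"jaw":70,"x":0,"y":0,"z":0,"rx":0,"ry":0,"rz":0}]'
python3 -m handwheel '[{"jaw":64,"x":0,"y":0,"z":0,"rx":0,"ry":0,"rz":0},{"jaw":61,"x":0,"y":0,"z":0,"rx":0,"ry":0,"rz":0},{"jaw":50,"x":0,"y":0,"z":0,"rx":0,"ry":0,"rz":0},{"jaw":50,"x":0,"y":0,"z":0,"rx":0,"ry":0,"rz":0},{"jaw":50,"x":0,"y":0,"z":0,"rx":0,"ry":0,"rz":0},{"jaw":50,"x":0,"y":0,"z":0,"rx":0,"ry":0,"rz":0}]' 20
```

```text
time: 30.35
tool_pos: [520.3, 321.2, 126.9]
ee_rot: [179.9, 0.2, -0.0]
ft_force: [-0.5, -0.3, -0.3]
gripper_width: 95.0
grasp_force: 0.0
time: 31.05
tool_pos: [521.0, 322.3, 45.5]
ee_rot: [180.0, 0.0, -0.0]
ft_force: [-0.4, -0.1, 0.1]
gripper_width: 79.1
grasp_force: 0.0
time: 31.65
tool_pos: [521.3, 322.5, 46.4]
ee_rot: [-180.0, -0.1, 0.0]
ft_force: [-1.6, -0.8, 4.5]
gripper_width: 59.0
grasp_force: 20.0
```

```bash
python3 -m handwheel '[{"jaw":50,"x":0,"y":0,"z":-6,"rx":0,"ry":0,"rz":0},{"jaw":50,"x":0,"y":0,"z":-14,"rx":0,"ry":0,"rz":0},{"jaw":50,"x":0,"y":0,"z":-18,"rx":0,"ry":0,"rz":0},{"jaw":50,"x":0,"y":10,"z":-14,"rx":0,"ry":0,"rz":0},{"jaw":50,"x":4,"y":25,"z":-8,"rx":0,"ry":0,"rz":0},{"jaw":50,"x":8,"y":36,"z":0,"rx":0,"ry":0,"rz":0},{"jaw":50,"x":8,"y":40,"z":0,"rx":0,"ry":0,"rz":0},{"jaw":50,"x":8,"y":40,"z":0,"rx":0,"ry":0,"rz":0}]' 30
python3 -m handwheel '[{"jaw":50,"x":7,"y":40,"z":0,"rx":0,"ry":0,"rz":0},{"jaw":50,"x":6,"y":36,"z":0,"rx":0,"ry":0,"rz":0},{"jaw":50,"x":2,"y":24,"z":0,"rx":0,"ry":0,"rz":0},{"jaw":50,"x":0,"y":12,"z":6,"rx":0,"ry":0,"rz":0},{"jaw":50,"x":0,"y":0,"z":12,"rx":0,"ry":0,"rz":0},{"jaw":50,"x":0,"y":0,"z":14,"rx":0,"ry":0,"rz":0},{"jaw":50,"x":0,"y":0,"z":10,"rx":0,"ry":0,"rz":0},{"jaw":50,"x":0,"y":0,"z":5,"rx":0,"ry":0,"rz":0}]'
python3 -m handwheel '[{"jaw":50,"x":0,"y":0,"z":5,"rx":0,"ry":0,"rz":0},{"jaw":50,"x":0,"y":0,"z":4,"rx":0,"ry":0,"rz":0},{"jaw":50,"x":0,"y":0,"z":2.5,"rx":0,"ry":0,"rz":0},{"jaw":50,"x":0,"y":0,"z":1,"rx":0,"ry":0,"rz":0},{"jaw":50,"x":0,"y":0,"z":0,"rx":0,"ry":0,"rz":0},{"jaw":50,"x":0,"y":0,"z":0,"rx":0,"ry":0,"rz":0}]'
```

```text
time: 32.45
tool_pos: [549.0, 169.6, 106.7]
ee_rot: [180.0, -0.0, 0.0]
ft_force: [1.0, -0.6, -2.7]
gripper_width: 59.0
grasp_force: 30.0
time: 33.25
tool_pos: [563.3, 60.4, 57.4]
ee_rot: [-180.0, 0.1, 0.1]
ft_force: [-0.5, 0.3, -3.0]
gripper_width: 59.4
grasp_force: 30.0
time: 33.85
tool_pos: [564.2, 59.4, 46.5]
ee_rot: [180.0, -0.0, -0.0]
ft_force: [-0.3, -0.3, -1.9]
gripper_width: 59.4
grasp_force: 30.0
```

```bash
python3 -m handwheel '[{"jaw":50,"x":0,"y":0,"z":0.7,"rx":0,"ry":0,"rz":0},{"jaw":50,"x":0,"y":0,"z":0.4,"rx":0,"ry":0,"rz":0},{"jaw":50,"x":0,"y":0,"z":0,"rx":0,"ry":0,"rz":0},{"jaw":64,"x":0,"y":0,"z":0,"rx":0,"ry":0,"rz":0},{"jaw":95,"x":0,"y":0,"z":0,"rx":0,"ry":0,"rz":0},{"jaw":95,"x":0,"y":0,"z":0,"rx":0,"ry":0,"rz":0},{"jaw":95,"x":0,"y":0,"z":0,"rx":0,"ry":0,"rz":0}]'
python3 -m handwheel '[{"jaw":95,"x":0,"y":0,"z":-10,"rx":0,"ry":0,"rz":0},{"jaw":95,"x":0,"y":0,"z":-20,"rx":0,"ry":0,"rz":0},{"jaw":95,"x":0,"y":0,"z":-30,"rx":0,"ry":0,"rz":0},{"jaw":95,"x":0,"y":0,"z":-30,"rx":0,"ry":0,"rz":0},{"jaw":95,"x":-8,"y":-14,"z":-10,"rx":0,"ry":0,"rz":0},{"jaw":95,"x":-16,"y":-28,"z":0,"rx":0,"ry":0,"rz":0},{"jaw":95,"x":-20,"y":-35,"z":0,"rx":0,"ry":0,"rz":0},{"jaw":95,"x":-20,"y":-35,"z":0,"rx":0,"ry":0,"rz":0}]'
python3 -m handwheel '[{"jaw":95,"x":-20,"y":-35,"z":0,"rx":0,"ry":0,"rz":0},{"jaw":95,"x":-20,"y":-35,"z":0,"rx":0,"ry":0,"rz":0},{"jaw":95,"x":-20,"y":-35,"z":0,"rx":0,"ry":0,"rz":0},{"jaw":95,"x":-16,"y":-26,"z":0,"rx":0,"ry":0,"rz":0},{"jaw":95,"x":-8,"y":-14,"z":0,"rx":0,"ry":0,"rz":0},{"jaw":95,"x":-3.5,"y":-6,"z":0,"rx":0,"ry":0,"rz":0},{"jaw":95,"x":0,"y":0,"z":0,"rx":0,"ry":0,"rz":0},{"jaw":95,"x":0,"y":0,"z":0,"rx":0,"ry":0,"rz":0}]'
```

```text
time: 34.55
tool_pos: [564.1, 59.4, 45.2]
ee_rot: [180.0, -0.0, 0.0]
ft_force: [0.1, -1.1, -0.3]
gripper_width: 82.5
grasp_force: 0.0
time: 35.35
tool_pos: [498.5, 172.8, 145.1]
ee_rot: [180.0, 0.0, -0.0]
ft_force: [0.4, 0.9, -0.3]
gripper_width: 94.8
grasp_force: 0.0
time: 36.15
tool_pos: [412.6, 322.0, 145.1]
ee_rot: [180.0, 0.0, -0.0]
ft_force: [0.4, -0.2, 0.0]
gripper_width: 95.0
grasp_force: 0.0
```

```bash
python3 -m handwheel '[{"jaw":95,"x":0,"y":0,"z":18,"rx":0,"ry":0,"rz":0},{"jaw":95,"x":0,"y":0,"z":24,"rx":0,"ry":0,"rz":0},{"jaw":95,"x":0,"y":0,"z":22,"rx":0,"ry":0,"rz":0},{"jaw":80,"x":0,"y":0,"z":18,"rx":0,"ry":0,"rz":0},{"jaw":70,"x":0,"y":0,"z":12,"rx":0,"ry":0,"rz":0},{"jaw":60,"x":0,"y":0,"z":6,"rx":0,"ry":0,"rz":0},{"jaw":50,"x":0,"y":0,"z":0,"rx":0,"ry":0,"rz":0},{"jaw":46,"x":0,"y":0,"z":0,"rx":0,"ry":0,"rz":0}]' 20
python3 -m handwheel '[{"jaw":42,"x":0,"y":0,"z":0,"rx":0,"ry":0,"rz":0},{"jaw":40,"x":0,"y":0,"z":0,"rx":0,"ry":0,"rz":0},{"jaw":38,"x":0,"y":0,"z":0,"rx":0,"ry":0,"rz":0},{"jaw":36,"x":0,"y":0,"z":0,"rx":0,"ry":0,"rz":0},{"jaw":28,"x":0,"y":0,"z":0,"rx":0,"ry":0,"rz":0},{"jaw":28,"x":0,"y":0,"z":0,"rx":0,"ry":0,"rz":0},{"jaw":28,"x":0,"y":0,"z":0,"rx":0,"ry":0,"rz":0}]' 20
python3 -m handwheel '[{"jaw":28,"x":0,"y":0,"z":-6,"rx":0,"ry":0,"rz":0},{"jaw":28,"x":0,"y":0,"z":-14,"rx":0,"ry":0,"rz":0},{"jaw":28,"x":0,"y":0,"z":-18,"rx":0,"ry":0,"rz":0},{"jaw":28,"x":1,"y":10,"z":-14,"rx":0,"ry":0,"rz":0},{"jaw":28,"x":3,"y":25,"z":-8,"rx":0,"ry":0,"rz":0},{"jaw":28,"x":4,"y":36,"z":0,"rx":0,"ry":0,"rz":0},{"jaw":28,"x":5,"y":40,"z":0,"rx":0,"ry":0,"rz":0},{"jaw":28,"x":5,"y":40,"z":0,"rx":0,"ry":0,"rz":0}]' 30
python3 -m handwheel '[{"jaw":28,"x":5,"y":40,"z":0,"rx":0,"ry":0,"rz":0},{"jaw":28,"x":5,"y":40,"z":0,"rx":0,"ry":0,"rz":0},{"jaw":28,"x":5,"y":40,"z":0,"rx":0,"ry":0,"rz":0},{"jaw":28,"x":6,"y":40,"z":0,"rx":0,"ry":0,"rz":0},{"jaw":28,"x":10,"y":35,"z":0,"rx":0,"ry":0,"rz":0},{"jaw":28,"x":20,"y":20,"z":0,"rx":0,"ry":0,"rz":0},{"jaw":28,"x":28,"y":6,"z":0,"rx":0,"ry":0,"rz":0},{"jaw":28,"x":25,"y":0,"z":0,"rx":0,"ry":0,"rz":0}]'
```

```text
time: 36.95
tool_pos: [412.9, 322.4, 45.7]
ee_rot: [-180.0, -0.0, -0.0]
ft_force: [0.7, 0.7, 0.7]
gripper_width: 60.4
grasp_force: 0.0
time: 37.65
tool_pos: [412.6, 322.5, 45.3]
ee_rot: [-180.0, -0.0, 0.0]
ft_force: [-1.2, -0.4, 3.5]
gripper_width: 35.1
grasp_force: 20.0
time: 38.45
tool_pos: [430.3, 169.6, 105.6]
ee_rot: [180.0, -0.0, 0.0]
ft_force: [0.4, 0.8, -1.4]
gripper_width: 35.1
grasp_force: 30.0
time: 39.25
tool_pos: [535.2, -51.5, 105.6]
ee_rot: [180.0, -0.0, -0.1]
ft_force: [0.1, 0.5, -1.2]
gripper_width: 35.3
grasp_force: 30.0
```

```bash
python3 -m handwheel '[{"jaw":28,"x":18,"y":0,"z":0,"rx":0,"ry":0,"rz":0},{"jaw":28,"x":9,"y":0,"z":0,"rx":0,"ry":0,"rz":0},{"jaw":28,"x":4,"y":0,"z":6,"rx":0,"ry":0,"rz":0},{"jaw":28,"x":0,"y":0,"z":12,"rx":0,"ry":0,"rz":0},{"jaw":28,"x":0,"y":0,"z":14,"rx":0,"ry":0,"rz":0},{"jaw":28,"x":0,"y":0,"z":12,"rx":0,"ry":0,"rz":0},{"jaw":28,"x":0,"y":0,"z":7,"rx":0,"ry":0,"rz":0},{"jaw":28,"x":0,"y":0,"z":4,"rx":0,"ry":0,"rz":0}]'
python3 -m handwheel '[{"jaw":28,"x":0,"y":0,"z":3,"rx":0,"ry":0,"rz":0},{"jaw":28,"x":0,"y":0,"z":1.5,"rx":0,"ry":0,"rz":0},{"jaw":28,"x":0,"y":0,"z":0.5,"rx":0,"ry":0,"rz":0},{"jaw":28,"x":0,"y":0,"z":0,"rx":0,"ry":0,"rz":0},{"jaw":28,"x":0,"y":0,"z":0,"rx":0,"ry":0,"rz":0}]'
```

```text
time: 40.05
tool_pos: [565.0, -49.5, 49.3]
ee_rot: [-180.0, 0.1, 0.0]
ft_force: [-0.5, 0.5, -1.6]
gripper_width: 35.6
grasp_force: 30.0
time: 40.55
tool_pos: [565.7, -49.6, 45.5]
ee_rot: [180.0, -0.0, 0.0]
ft_force: [0.7, 0.4, -2.0]
gripper_width: 35.7
grasp_force: 30.0
```

```bash
python3 -m handwheel '[{"jaw":28,"x":0,"y":0,"z":0.8,"rx":0,"ry":0,"rz":0},{"jaw":28,"x":0,"y":0,"z":0.5,"rx":0,"ry":0,"rz":0},{"jaw":28,"x":0,"y":0,"z":0,"rx":0,"ry":0,"rz":0},{"jaw":40,"x":0,"y":0,"z":0,"rx":0,"ry":0,"rz":0},{"jaw":70,"x":0,"y":0,"z":0,"rx":0,"ry":0,"rz":0},{"jaw":80,"x":0,"y":0,"z":0,"rx":0,"ry":0,"rz":0},{"jaw":90,"x":0,"y":0,"z":0,"rx":0,"ry":0,"rz":0}]'
python3 -m handwheel '[{"jaw":90,"x":0,"y":0,"z":-10,"rx":0,"ry":0,"rz":0},{"jaw":90,"x":0,"y":0,"z":-25,"rx":0,"ry":0,"rz":0},{"jaw":90,"x":0,"y":0,"z":-35,"rx":0,"ry":0,"rz":0},{"jaw":90,"x":0,"y":0,"z":-40,"rx":0,"ry":0,"rz":0},{"jaw":90,"x":-10,"y":10,"z":-25,"rx":0,"ry":0,"rz":0},{"jaw":90,"x":-20,"y":25,"z":0,"rx":0,"ry":0,"rz":0},{"jaw":90,"x":-25,"y":30,"z":0,"rx":0,"ry":0,"rz":0},{"jaw":90,"x":-25,"y":30,"z":0,"rx":0,"ry":0,"rz":0}]'
python3 -m handwheel '[{"jaw":90,"x":-25,"y":30,"z":0,"rx":0,"ry":0,"rz":0},{"jaw":90,"x":-25,"y":30,"z":0,"rx":0,"ry":0,"rz":0},{"jaw":90,"x":-20,"y":40,"z":0,"rx":0,"ry":0,"rz":0},{"jaw":90,"x":-10,"y":40,"z":0,"rx":0,"ry":0,"rz":0},{"jaw":90,"x":-5,"y":40,"z":0,"rx":0,"ry":0,"rz":0},{"jaw":90,"x":0,"y":40,"z":0,"rx":0,"ry":0,"rz":0},{"jaw":90,"x":0,"y":30,"z":0,"rx":0,"ry":0,"rz":0},{"jaw":90,"x":0,"y":15,"z":0,"rx":0,"ry":0,"rz":0}]'
python3 -m handwheel '[{"jaw":90,"x":0,"y":0,"z":0,"rx":0,"ry":0,"rz":0},{"jaw":90,"x":0,"y":0,"z":0,"rx":0,"ry":0,"rz":0},{"jaw":90,"x":0,"y":0,"z":0,"rx":0,"ry":0,"rz":0}]'
python3 - <<'E'
from h import *
a=snap("side","s7"); b=snap("top","t7")
t0=cv2.imread("pics/top0.png")[:,:,::-1]
cr=lambda i:cv2.resize(i[110:240,225:385,::-1],(400,325),interpolation=cv2.INTER_CUBIC)
s=cv2.resize(a[120:320,120:440,::-1],(400,250))
cv2.imwrite("pics/m7.png",np.vstack([np.hstack([cr(t0),cr(b)]),np.hstack([s,cv2.resize(b[50:350,90:570,::-1],(400,250))])]))
E
```

```text
time: 41.25
tool_pos: [565.6, -49.6, 43.8]
ee_rot: [180.0, 0.0, 0.0]
ft_force: [-0.3, 0.3, -0.2]
gripper_width: 58.3
grasp_force: 0.0
time: 42.05
tool_pos: [484.7, -145.2, 179.9]
ee_rot: [180.0, -0.1, 0.1]
ft_force: [0.9, 0.2, 0.2]
gripper_width: 90.2
grasp_force: 0.0
time: 42.85
tool_pos: [400.2, -411.7, 179.4]
ee_rot: [180.0, -0.0, -0.1]
ft_force: [-0.3, 0.5, -0.6]
gripper_width: 89.9
grasp_force: 0.0
time: 43.15
tool_pos: [400.8, -408.1, 179.2]
ee_rot: [-180.0, 0.0, 0.1]
ft_force: [0.2, 0.4, 0.6]
gripper_width: 89.9
grasp_force: 0.0
```

View pics/m7.png

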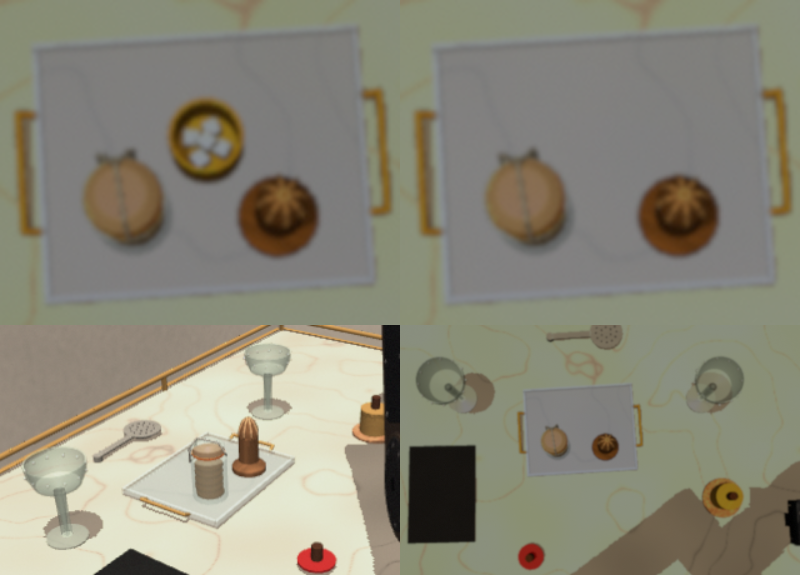

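Before and after match. The jar is at (123,200) and then (525-400=125,200), the press at (278,215) and then (678-400=278,215), so each is back within about 1–2 mm. The pot stands closed on the coaster at (722,497), both coupes are untouched, and the arm is clear. Handing in.

```bash
python3 -c "from bench import manip; print(manip.job_done())"
```

```text
the job is handed in; nothing more can be done
None
```

The job is done and handed in at about 43 s: the pot stands closed with its brass lid about 3.5 mm off the coaster's centre, the jar and press are back on the tray within about 2 mm of where they stood, nothing tipped over, and the coupes were left alone.

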